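# Divert and pour ball buttons into the yellow tray

### The job

Move the lever of the button chute's diverter flap fully over to its stop so that the chute feeds the yellow tray, then pick up the scoop of red ball buttons and pour them into the top of the chute so that all three run down into the yellow tray. Leave the flap over, set the empty red scoop back down upright on the bench, and do not disturb the scoop of white buttons.

Things in the scene. Friction and masses are not known exactly. Their poses are not given: they have to be found in the camera images.
- chute: Fixed Y-chute, 190 mm high: green foot, clear front and back, aluminium funnel, legs sloping down to its +y and -y sides over trays centred at y = +132 and -132 mm. Origin under its foot's centre on the bench, z up; place and turn vary. An orange flap in the throat turns on a shaft along x at z = 100 mm; its lever is outside the -x face.
- mouth (a point): Centre of the chute's open funnel rim, above the chute's origin, z = 190 mm. Opening 110 mm along the chute's x, 126 mm along its y, narrowing to 82 by 84 mm 25 mm below. Axes as the chute's.
- knob (a point): Centre of the orange lever knob: a lying cylinder 20 mm thick, 26 mm long along the chute's x, on a flat dark lever in front of the chute. Offset from the chute's origin: x = -91 mm, y = 105 mm * sin(q), z = 100 mm + 105 mm * cos(q), q being joint flap. Clear of the funnel by about 20 mm.
- flap (a joint): Angle q (rad) of flap and lever: 0 upright, positive leaning to the chute's +y side, stops at -0.65 and +0.65; starts near the middle. The flap closes the side it leans to: leaning to -y it feeds the +y exit, leaning to +y the -y exit, so the lever goes to the side away from the wanted tray. Stays where left; 1 to 2 N at the knob moves it.
- tray_yellow: Yellow open tray, 110 mm (x) by 100 mm (y), 42 mm high, walls and floor 3 mm, fixed under one exit of the chute and turned with it; a like blue tray stands under the other exit. Which side is which changes. Origin under the centre of its floor, on the bench.
- scoop_red: Loose open steel scoop with a pale wooden upright grip, holding three red ball buttons; 110 to 225 g. Origin under its floor's middle, on the bench, z up; lip towards its -y, grip at its +y end. 64 mm wide (x); flat floor 4 mm thick, y = -30 to 39 mm; back and side walls 35 mm high; in front the floor rises 15 degrees to the open lip. Tipped lip down by 45 to 60 degrees it empties.
- grip (a point): Top centre of the red scoop's grip, at y = 54 mm, z = 75 mm in its frame: an upright block 16 mm thick (scoop x), 28 mm long (y), reaching down to the bench; its top 40 mm stand free above the walls, to be pinched from above across x.
- lip (a point): Middle of the red scoop's pouring edge, at y = -60 mm, z = 10 mm in its frame, between low cheeks 24 mm high.
- scoop_white: The same scoop and axes, holding three white ball buttons: a bystander to leave alone. The two scoops may be in either place.
- red1: Round red ball button, 18 mm across, 12 g, one of three alike that start in scoop_red. Origin at its centre. It rolls on a slope of about 15 degrees or more.
- red2: Round red ball button, 18 mm across, 12 g, one of three alike that start in scoop_red. Origin at its centre. It rolls on a slope of about 15 degrees or more.
- red3: Round red ball button, 18 mm across, 12 g, one of three alike that start in scoop_red. Origin at its centre. It rolls on a slope of about 15 degrees or more.
There are look-alikes about, which are no part of the job. Leave any orange or turquoise look-alike of the scoop_red alone.

How it is judged:
By the outcome, as a careful person would: the job done as asked, in the order asked, and still so for the second after the job is handed in, with the robot touching nothing.
It also fails if it takes over 64 s, if anything falls off the work surface, if the arm or the gripper's body presses on something with over 40 N, if the wrist force passes 120 N, or if a joint passes its speed limit or range.

### The arm

A 6-joint arm with a two-finger parallel gripper is mounted at the origin on the work surface. World frame = base frame: x ahead of the robot, y to its left, z up, the work surface at z = 0. Lengths are in m, angles in degrees, forces in N, time in s.
With the tool pointing down it reaches from about 0.4 to 0.825 m from the base axis. Payload 7 kg.
Tool frame: the origin (TCP) lies midway between the tips of the shut fingers; the grasp point (between the pads) lies 19 mm behind it (ctrl.grip_point_offset is the distance from the TCP to the grasp point, in m); x points along the fingers, y is the direction in which the jaws open and shut, and the axes are right-handed (so a half turn about x gives the same grasp; the last joint's range is limited). The gripper opens to 88 mm and grips with 3 to 60 N. Pads are 19 mm wide; open, the fingers measure 130 mm over their backs; the gripper's body (78 mm by 193 mm) begins 47 mm behind the grasp point.
Start: joints at [-59.811, 20.546, 0.682, 0, -70.136, -16.507], TCP at [0.16, -0.656, 0.227] pointing down, gripper open.
Joint ranges: [-176.03, 176.03], [-82.01, 121.73], [-58.28, 71.71], [-173.87, 95.51], [-174.79, -0.11], [-173.66, 173.66]. Speed limits (degrees/s): [136.94, 136.94, 172.46, 180, 180, 180].

### API

Orientations are given as [roll, pitch, yaw] about the fixed x, y, z axes, in that order (R = Rz(yaw) Ry(pitch) Rx(roll)).
In Python, from plant import ctrl gives the robot as it stands.
- The arm moves only by the tool drive_tool, never from a script. Its argument "plan" is a list of rows, each a list of 3 entries, a list of its own where there are three numbers: the shift along the tool's x, y, z in m, then the turn, a rotation vector about the tool's x, y, z in degrees, then the opening, from 0 (shut) to 1 (fully open). In form: [[[dx, dy, dz], [wx, wy, wz], grip], ...]. A call has 1 to 20 rows; each row is the pose to reach, as a shift and turn from the pose measured when the call began, along the tool's axes at that moment; what a row does not reach only later rows make up. A row lasts 1/12 s, in which the tool goes at most 41.7 mm and 7.16 degrees, less where a joint would pass 70% of its speed; a pose out of reach is approached as far as the arm can. A call with a gripper value outside its range is refused whole. The fingers move at their own pace and stop on an object; the grip force is fixed at half the most. Time passes only in rows, so rows that repeat a pose let the fingers close. It gives the time, the measured TCP pose, the force and the opening at its end, in the units of the state.
- ctrl.get_obs(): the state, without advancing time (a new reading comes with each control period).
- ctrl.snapshot(name): name is "scene" or "top" or "wrist"; returns the picture (480x640x3 uint8, blue, green, red); there is no depth.
- ctrl.get_calibration(name): a dict with "fx", "fy", "cx", "cy" (pixels), "R" (3x3) and "t" (3): a world point X has camera coordinates R X + t. Camera axes: x right, y down, z forward; pixel columns grow to the right and rows downward; lengths in m; the calibration is good to about 2 mm. A picture is of the moment at which its call begins: read the wrist's pose just before it. get_calibration takes no time and is no camera call; for the wrist camera it gives the pose at the moment of the call.
- ctrl.close_job(): hands the job in, once; it reports no verdict.
Trained networks look in the newest picture that a camera, given by its name, has taken for a name from the list of things; names that differ only in an ending like _2 or _b are one class to them, and where a whole thing is asked for, a point or a joint stands for the part that bears it (a point fixed in the world has none). Each returns a list of dicts, best first, with "confidence" (0 to 1); they miss things now and then, are a little off and sometimes report something else, mostly with a low value. They report only what shows in the picture. A call takes as long as a camera call. They do not tell look-alikes from the thing itself.
- ctrl.cut_out(camera, name): "pixels" (480x640 bool, what is visible of it) and "pixel" ([column, row] in pixels, amid what is visible of it).
- ctrl.landmark_of(camera, name): "pixel" ([column, row] in pixels: a listed point, or the origin of a listed thing).
The state is a dict: "clock": time; "joint_pos": joint angles; "qvel": joint speeds; "tau": joint torques, N m; "tool_pos": TCP position; "orientation": TCP orientation; "force": force on the tool from outside, world axes, zero at the start; "moment": the same for the moment, N m; "opening": finger opening in m.
Only numpy, scipy, OpenCV 4.12 (cv2) and the standard library are available. Lean on these libraries where they do the work, as an engineer would, in place of code of your own. Each camera call takes 0.05 s, during which the arm holds its last target. There are 200 camera calls.

## Working session

There is one attempt and no reset: what is moved stays moved. The work goes in short steps, Python scripts to look and compute and a tool call to move; the robot and the scene stay as the last step left them, time stands still between calls to the robot, and variables do not carry over. Pictures are saved under pics/ and viewed, about 8 in all and at most 12, crops included, and the job is handed in when it is done.

Besides the shell and the picture viewer there is one more tool, called after ">>>" as name([rows], argument=value, ...), one row to a line, values as JSON. drive_tool: Moves the arm, as the interface text tells. Its arguments: {"type":"object","properties":{"plan":{"type":"array","items":{"type":"array"}}},"required":["plan"]}

```bash
mkdir -p pics; cat > h.py <<'E'
import numpy as np, cv2
from plant import ctrl
from scipy.spatial.transform import Rotation as Ro
def snap(c,n,crop=None,s=1):
    im=ctrl.snapshot(c); 
    if crop: x0,y0,x1,y1=crop; im=im[y0:y1,x0:x1]
    cv2.imwrite(f'pics/{n}.png',cv2.resize(im,None,fx=s,fy=s)); return im
def ray(c,px,z):
    k=ctrl.get_calibration(c);R=np.array(k['R']);t=np.array(k['t'])
    d=R.T@np.array([(px[0]-k['cx'])/k['fx'],(px[1]-k['cy'])/k['fy'],1]);o=-R.T@t
    return o+d*(z-o[2])/d[2]
def proj(c,X):
    k=ctrl.get_calibration(c);p=np.array(k['R'])@X+np.array(k['t'])
    return np.array([k['fx']*p[0]/p[2]+k['cx'],k['fy']*p[1]/p[2]+k['cy']])
E
python3 - <<'E'
from h import *
a=ctrl.snapshot('scene');b=ctrl.snapshot('top')
cv2.imwrite('pics/s.png',a);cv2.imwrite('pics/t.png',b)
Z=dict(chute=0,mouth=.19,knob=.2,tray_yellow=0,scoop_red=0,grip=.075,lip=.01,scoop_white=0,red1=.013)
for c in('scene','top'):
  for n,z in Z.items():
    print(c,n,[(np.round(r['pixel']),round(r['confidence'],2),ray(c,r['pixel'],z).round(3)) for r in ctrl.landmark_of(c,n)])
print(ctrl.get_obs())
E
```

```text
scene chute [(array([209., 267.]), 0.74, array([ 0.598, -0.072,  0.   ])), (array([320., 397.]), 0.56, array([0.579, 0.291, 0.   ]))]
scene mouth [(array([194., 209.]), 0.88, array([ 0.592, -0.078,  0.19 ]))]
scene knob [(array([251., 305.]), 0.72, array([0.619, 0.159, 0.2  ])), (array([229., 172.]), 0.71, array([ 0.495, -0.107,  0.2  ]))]
scene tray_yellow [(array([251., 306.]), 0.76, array([0.577, 0.058, 0.   ]))]
scene scoop_red [(array([484., 336.]), 0.86, array([0.253, 0.384, 0.   ])), (array([371., 354.]), 0.85, array([0.451, 0.282, 0.   ])), (array([393., 283.]), 0.76, array([0.315, 0.189, 0.   ])), (array([297., 210.]), 0.61, array([ 0.361, -0.085,  0.   ]))]
scene grip [(array([370., 265.]), 0.94, array([0.359, 0.16 , 0.075])), (array([278., 199.]), 0.8, array([ 0.41 , -0.084,  0.075])), (array([468., 331.]), 0.69, array([0.308, 0.376, 0.075])), (array([373., 344.]), 0.61, array([0.462, 0.292, 0.075])), (array([397., 352.]), 0.56, array([0.437, 0.33 , 0.075]))]
scene lip [(array([419., 271.]), 0.78, array([0.257, 0.203, 0.01 ])), (array([345., 332.]), 0.65, array([0.465, 0.2
[... 1653 characters left out ...]
ay([242., 243.]), 0.35, array([0.473, 0.276, 0.013]))]
{'clock': 1.0, 'joint_pos': array([-5.98105850e+01,  2.05442865e+01,  6.81185104e-01, -2.66589415e-04,
       -7.01347979e+01, -1.65064292e+01]), 'qvel': array([-0.12008891,  0.01674278, -0.05347847, -0.01100352, -0.01149538,
        0.03969462]), 'tau': array([-1.35454982e-03, -5.82389009e+01,  2.93303007e+01,  7.00279757e+00,
        1.25249164e-02, -2.64732773e-05]), 'tool_pos': array([ 0.15964319, -0.65582586,  0.22657794]), 'orientation': array([-66.68708554,  89.99788443, -53.00419026]), 'force': array([-0.31349474,  0.52940278, -0.12927239]), 'moment': array([ 0.04730412,  0.04399034, -0.02275317]), 'opening': 0.08737817039685025}
```

View pics/s.png

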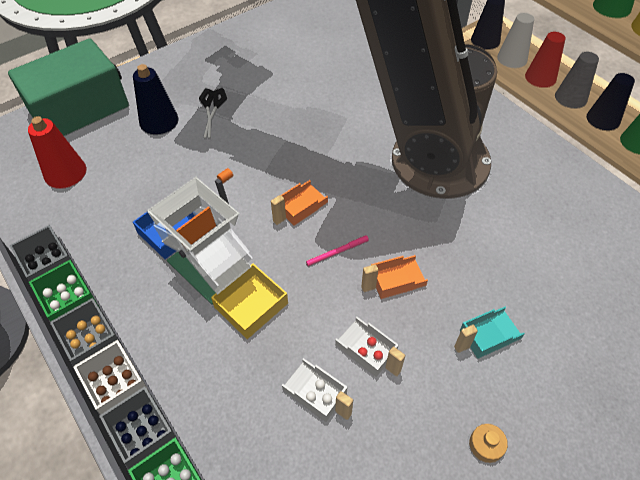

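View pics/t.png

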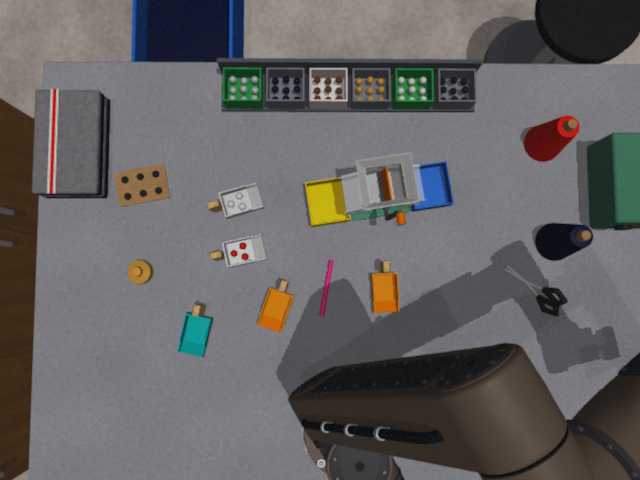

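The list of possible targets, in top-view pixels:
- **Steel scoop with red balls:** (242,250). This fits the description, so it is my choice.
- **Steel scoop with white balls:** (237,202)
- **Orange look-alikes:** (275,310) and (384,290)
- **Turquoise look-alike:** (196,333)

The chute's mouth is at (390,180). The yellow tray at (326,203) is on the +y side, so the lever at (400,218) must go to -y.

```bash
cat >> h.py <<'E'
CY=8.5
def cax(a=CY): a=np.radians(a); return np.array([np.cos(a),np.sin(a),0]),np.array([-np.sin(a),np.cos(a),0])
def cur():
    o=ctrl.get_obs(); return np.array(o['tool_pos']),Ro.from_euler('xyz',o['orientation'],degrees=True)
def delta(p,x,y):
    """tool-frame shift and rotvec to TCP p with tool axes x,y (picks the nearer half turn)"""
    q,R=cur(); best=None
    for s in(1,-1):
        T=Ro.from_matrix(np.c_[x,s*np.array(y),np.cross(x,s*np.array(y))]); r=(R.inv()*T).as_rotvec(degrees=True)
        if best is None or np.linalg.norm(r)<np.linalg.norm(best): best=r
    print('shift',R.inv().apply(np.array(p)-q).round(4),'turn',best.round(2))
def st():
    o=ctrl.get_obs(); print('t',o['clock'],'p',o['tool_pos'].round(4),'F',o['force'].round(1),'op',round(o['opening'],4),'J',o['joint_pos'].round(1)); print(cur()[1].as_matrix().round(3).tolist())
E
python3 - <<'E'
from h import *
st(); ex,ey=cax(); c=np.array([.596,-.077,0])
print('knob pred q0',c-.091*ex, 'tray pred',c+.132*ey)
k=c-.091*ex
D=np.array([0,0,-1.])
delta(k+.055*ey+[0,0,.27],D,ey)
delta(k+.055*ey+[0,0,.178],D,ey)
im=cv2.imread('pics/s.png')
cv2.imwrite('pics/c1.png',cv2.resize(np.vstack([im[300:430,270:430],im[160:290,130:290]]),None,fx=2.2,fy=2.2,interpolation=2))
E
```

```text
t 1.0 p [ 0.1596 -0.6558  0.2266] F [-0.3  0.5 -0.1] op 0.0874 J [-59.8  20.5   0.7  -0.  -70.1 -16.5]
[[0.0, -0.237, 0.972], [-0.0, 0.972, 0.237], [-1.0, -0.0, 0.0]]
knob pred q0 [ 0.50599956 -0.09045066  0.        ] tray pred [0.57648916 0.05355009 0.        ]
shift [-0.0434  0.5222  0.4752] turn [5.18 0.   0.  ]
shift [0.0486 0.5222 0.4752] turn [5.18 0.   0.  ]
```

View pics/c1.png

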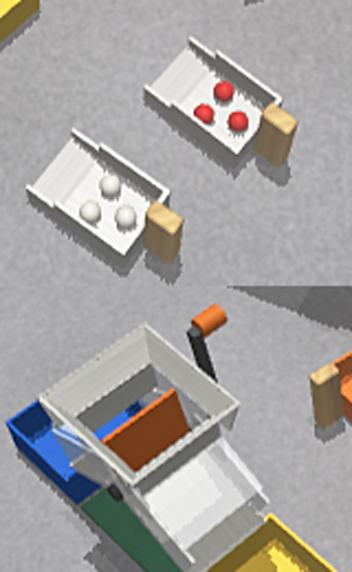

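The crop shows the steel scoop with red balls, at scene (371,345), with the white one beside it at (315,392). The flap is near the middle and the knob is at (226,174). Next I'll move over to the +y side of the knob with the fingers shut.

>>> drive_tool([
  [[-0.06, 0.04, 0.04], [0, 0, 0], 0],
  [[-0.06, 0.52, 0.475], [5, 0, 0], 0],
  [[-0.06, 0.52, 0.475], [5, 0, 0], 0],
  [[-0.06, 0.52, 0.475], [5, 0, 0], 0],
  [[-0.06, 0.52, 0.475], [5, 0, 0], 0],
  [[-0.06, 0.52, 0.475], [5, 0, 0], 0],
  [[-0.06, 0.52, 0.475], [5, 0, 0], 0],
  [[-0.06, 0.52, 0.475], [5, 0, 0], 0],
  [[-0.06, 0.52, 0.475], [5, 0, 0], 0],
  [[-0.06, 0.52, 0.475], [5, 0, 0], 0],
  [[-0.06, 0.52, 0.475], [5, 0, 0], 0],
  [[-0.06, 0.52, 0.475], [5, 0, 0], 0],
  [[-0.06, 0.52, 0.475], [5, 0, 0], 0],
  [[-0.06, 0.52, 0.475], [5, 0, 0], 0],
  [[-0.06, 0.52, 0.475], [5, 0, 0], 0],
  [[-0.06, 0.52, 0.475], [5, 0, 0], 0],
  [[-0.06, 0.52, 0.475], [5, 0, 0], 0],
  [[-0.06, 0.52, 0.475], [5, 0, 0], 0],
  [[-0.06, 0.52, 0.475], [5, 0, 0], 0],
  [[-0.06, 0.52, 0.475], [5, 0, 0], 0],
])

```text
clock: 2.67
tool_pos: [0.4982, -0.0376, 0.2864]
orientation: [-172.1, 90.0, -163.3]
force: [-0.4, -0.5, 0.2]
opening: 0.0004
```

```bash
python3 - <<'E'
from h import *
st()
snap('wrist','w1')
for n,z in dict(mouth=.19,knob=.205,tray_yellow=0,chute=0).items():
  print(n,[(np.round(r['pixel']),round(r['confidence'],2),ray('wrist',r['pixel'],z).round(3)) for r in ctrl.landmark_of('wrist',n)])
ex,ey=cax(); k=np.array([.596,-.077,0])-.091*ex
delta(k+.055*ey+[0,0,.178],[0,0,-1.],ey)
E
```

```text
t 2.6667 p [ 0.4982 -0.0376  0.2864] F [-0.4 -0.5  0.2] op 0.0004 J [ 18.3   1.7 -15.3  -0.  -73.  -99.5]
[[-0.001, -0.153, 0.988], [-0.0, 0.988, 0.153], [-1.0, -0.0, -0.001]]
mouth [(array([375., 274.]), 0.67, array([0.516, 0.013, 0.19 ])), (array([554., 199.]), 0.49, array([0.436, 0.135, 0.19 ]))]
knob [(array([229., 252.]), 0.86, array([ 0.51 , -0.102,  0.205])), (array([514., 206.]), 0.41, array([0.445, 0.098, 0.205]))]
tray_yellow []
chute [(array([278., 272.]), 0.66, array([ 0.599, -0.076,  0.   ]))]
shift [0.1088 0.0031 0.0005] turn [ 0.1   0.02 -0.  ]
```

View pics/w1.png

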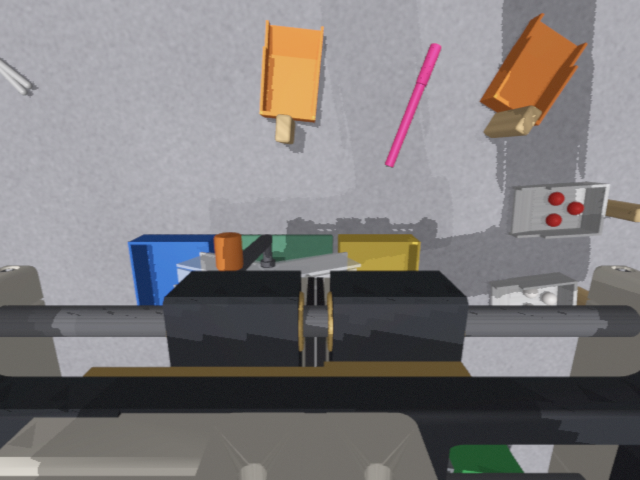

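The wrist view shows the chute square with the tool. The knob is at (229,252), left of the fingers, which is the -y side. I'll descend and push it toward -y.

>>> drive_tool([
  [[0.04, 0.003, 0], [0, 0, 0], 0],
  [[0.08, 0.003, 0], [0, 0, 0], 0],
  [[0.108, 0.003, 0], [0, 0, 0], 0],
  [[0.108, 0.003, 0], [0, 0, 0], 0],
  [[0.108, -0.01, 0], [0, 0, 0], 0],
  [[0.108, -0.02, 0], [0, 0, 0], 0],
  [[0.108, -0.03, 0], [0, 0, 0], 0],
  [[0.109, -0.04, 0], [0, 0, 0], 0],
  [[0.11, -0.05, 0], [0, 0, 0], 0],
  [[0.112, -0.06, 0], [0, 0, 0], 0],
  [[0.114, -0.068, 0], [0, 0, 0], 0],
  [[0.114, -0.068, 0], [0, 0, 0], 0],
])

```text
clock: 3.92
tool_pos: [0.5077, -0.1079, 0.1723]
orientation: [-174.1, 90.0, -165.5]
force: [-0.3, -0.3, -0.6]
opening: 0.0004
```

```bash
python3 - <<'E'
from h import *
st();snap('scene','s2',(130,130,330,280),3)
for c in('scene','top'):print([(np.round(r['pixel']),round(r['confidence'],2),ray(c,r['pixel'],.184).round(3)) for r in ctrl.landmark_of(c,'knob')])
ex,ey=cax(); print('full',np.array([.597,-.077,0])-.091*ex-.0635*ey)
E
```

```text
t 3.9167 p [ 0.5077 -0.1079  0.1723] F [-0.3 -0.3 -0.6] op 0.0004 J [  9.7   8.4 -23.3   0.  -58.3 -91.2]
[[-0.001, -0.148, 0.989], [-0.0, 0.989, 0.148], [-1.0, -0.0, -0.001]]
[(array([217., 171.]), 0.91, array([ 0.508, -0.136,  0.184])), (array([193., 210.]), 0.31, array([ 0.594, -0.08 ,  0.184]))]
[(array([399., 221.]), 0.89, array([ 0.507, -0.1  ,  0.184])), (array([239., 250.]), 0.16, array([0.443, 0.26 , 0.184]))]
full [ 0.51638545 -0.15325316  0.        ]
```

View pics/s2.png

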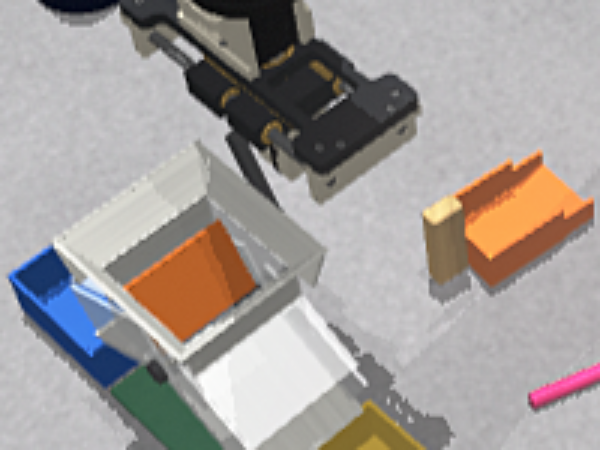

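The lever is leaning and the flap is moving toward -y (lever at about (250,165) in the crop). I'll keep going in small steps while watching the force.

>>> drive_tool([
  [[0.001, -0.004, 0], [0, 0, 0], 0],
  [[0.002, -0.008, 0], [0, 0, 0], 0],
  [[0.003, -0.012, 0], [0, 0, 0], 0],
  [[0.003, -0.012, 0], [0, 0, 0], 0],
])

```text
clock: 4.4
tool_pos: [0.5094, -0.1189, 0.1693]
orientation: [-172.6, 90.0, -164.1]
force: [0.6, 0.1, -0.7]
opening: 0.0008
```

>>> drive_tool([
  [[0, -0.003, 0], [0, 0, 0], 0],
  [[0, -0.006, 0], [0, 0, 0], 0],
  [[0, -0.006, 0], [0, 0, 0], 0],
])

```text
clock: 4.65
tool_pos: [0.5103, -0.1253, 0.1692]
orientation: [-172.4, 89.9, -163.8]
force: [-0.4, -0.3, 0.1]
opening: 0.0006
```

```bash
python3 - <<'E'
from h import *
st();ctrl.snapshot('scene');ctrl.snapshot('top')
for c in('scene','top'):print([(np.round(r['pixel']),round(r['confidence'],2),ray(c,r['pixel'],.184).round(3)) for r in ctrl.landmark_of(c,'knob')])
E
```

```text
t 4.65 p [ 0.5103 -0.1253  0.1692] F [-0.4 -0.3  0.1] op 0.0006 J [  7.6   9.2 -22.8   0.  -58.1 -89.1]
[[-0.001, -0.149, 0.989], [-0.0, 0.989, 0.149], [-1.0, -0.0, -0.001]]
[(array([213., 167.]), 0.87, array([ 0.509, -0.152,  0.184]))]
[]
```

>>> drive_tool([
  [[0, -0.003, 0], [0, 0, 0], 0],
  [[0, -0.005, 0], [0, 0, 0], 0],
  [[0, -0.005, 0], [0, 0, 0], 0],
])

```text
clock: 5.1
tool_pos: [0.5107, -0.1266, 0.1693]
orientation: [89.4, 89.7, 98.0]
force: [-5.4, 21.8, 6.3]
opening: 0.0003
```

>>> drive_tool([
  [[0, -0.002, 0], [0, 0, 0], 0],
  [[0, -0.004, 0], [0, 0, 0], 0],
  [[0, -0.004, 0], [0, 0, 0], 0],
])

```text
clock: 5.35
tool_pos: [0.5107, -0.1266, 0.1693]
orientation: [86.4, 89.4, 94.9]
force: [-6.9, 25.8, 10.1]
opening: 0.0007
```

```bash
python3 - <<'E'
from h import *
st();snap('scene','s3',(130,130,330,280),3)
for c in('scene',):print([(np.round(r['pixel']),round(r['confidence'],2),ray(c,r['pixel'],.184).round(3)) for r in ctrl.landmark_of(c,'knob')])
E
```

```text
t 5.35 p [ 0.5107 -0.1266  0.1693] F [-6.9 25.8 10.1] op 0.0007 J [  7.    9.4 -22.2  -0.8 -58.4 -88. ]
[[-0.001, -0.149, 0.989], [0.011, 0.989, 0.149], [-1.0, 0.011, 0.001]]
[(array([210., 170.]), 0.72, array([ 0.517, -0.147,  0.184])), (array([315., 396.]), 0.39, array([0.622, 0.338, 0.184])), (array([377., 356.]), 0.22, array([0.507, 0.344, 0.184]))]
```

The force rose to about 22 N at the stop, so the flap is fully over. I'll back off, lift, and turn toward the red scoop.

>>> drive_tool([
  [[0, 0.015, 0], [0, 0, 0], 0],
  [[-0.02, 0.025, 0], [0, 0, 0], 0],
  [[-0.06, 0.025, 0], [0, 0, 0], 0],
  [[-0.1, 0.025, 0], [0, 0, 0], 0],
  [[-0.1, 0.025, 0], [0, 0, 0], 0],
])

```text
clock: 5.87
tool_pos: [0.5107, -0.1035, 0.278]
orientation: [32.2, 89.2, 40.9]
force: [1.6, 0.1, 1.8]
opening: 0.0004
```

```bash
python3 - <<'E'
from h import *
st();snap('scene','s4',(130,130,330,280),3)
print([(np.round(r['pixel']),round(r['confidence'],2),ray('scene',r['pixel'],.184).round(3)) for r in ctrl.landmark_of('scene','knob')])
a=np.radians(15);sx=np.array([np.cos(a),np.sin(a),0])
q,R=cur();T=Ro.from_matrix(np.c_[[0,0,-1],-sx,np.cross([0,0,-1],-sx)])
print(R.inv().apply(np.array([.437,.330,.20])-q),(R.inv()*T).as_rotvec(degrees=True))
E
```

```text
t 5.8667 p [ 0.5107 -0.1035  0.278 ] F [1.6 0.1 1.8] op 0.0004 J [  9.8   3.8 -14.   -0.5 -71.5 -91. ]
[[0.011, -0.151, 0.989], [0.009, 0.989, 0.15], [-1.0, 0.008, 0.012]]
[(array([209., 168.]), 0.79, array([ 0.516, -0.153,  0.184]))]
[ 0.07644988  0.43787936 -0.00614792] [-96.42549776   0.74249284  -0.21762528]
```

View pics/s4.png

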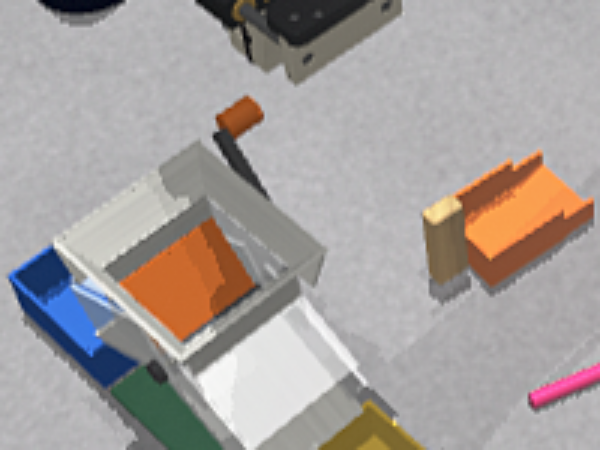

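The knob measures (0.516, -0.153), which is exactly the full-over prediction, and the flap covers the blue side. I'll go to a hover over the red grip with the jaws open.

>>> drive_tool([
  [[0, 0.04, 0], [-7, 0, 0], 0.5],
  [[0.05, 0.438, -0.006], [-96.4, 0.7, -0.2], 0.6],
  [[0.05, 0.438, -0.006], [-96.4, 0.7, -0.2], 0.6],
  [[0.05, 0.438, -0.006], [-96.4, 0.7, -0.2], 0.6],
  [[0.05, 0.438, -0.006], [-96.4, 0.7, -0.2], 0.6],
  [[0.05, 0.438, -0.006], [-96.4, 0.7, -0.2], 0.6],
  [[0.05, 0.438, -0.006], [-96.4, 0.7, -0.2], 0.6],
  [[0.05, 0.438, -0.006], [-96.4, 0.7, -0.2], 0.6],
  [[0.05, 0.438, -0.006], [-96.4, 0.7, -0.2], 0.6],
  [[0.05, 0.438, -0.006], [-96.4, 0.7, -0.2], 0.6],
  [[0.05, 0.438, -0.006], [-96.4, 0.7, -0.2], 0.6],
  [[0.05, 0.438, -0.006], [-96.4, 0.7, -0.2], 0.6],
  [[0.05, 0.438, -0.006], [-96.4, 0.7, -0.2], 0.6],
  [[0.05, 0.438, -0.006], [-96.4, 0.7, -0.2], 0.6],
  [[0.05, 0.438, -0.006], [-96.4, 0.7, -0.2], 0.6],
  [[0.05, 0.438, -0.006], [-96.4, 0.7, -0.2], 0.6],
  [[0.05, 0.438, -0.006], [-96.4, 0.7, -0.2], 0.6],
])

```text
clock: 7.38
tool_pos: [0.4369, 0.3294, 0.2259]
orientation: [84.2, 90.0, -170.9]
force: [0.5, 0.1, 0.9]
opening: 0.0524
```

```bash
python3 - <<'E'
from h import *
st();snap('wrist','w2')
for n,z in dict(grip=.075,lip=.01,scoop_red=0).items():
  print(n,[(np.round(r['pixel']),round(r['confidence'],2),ray('wrist',r['pixel'],z).round(3)) for r in ctrl.landmark_of('wrist',n)])
E
```

```text
t 7.3833 p [0.4369 0.3294 0.2259] F [0.5 0.1 0.9] op 0.0524 J [ 57.5   8.6 -15.6  -0.  -65.9 -42.7]
[[-0.0, -0.967, -0.256], [-0.0, -0.256, 0.967], [-1.0, 0.0, 0.0]]
grip [(array([433., 305.]), 0.87, array([0.304, 0.375, 0.075])), (array([317., 231.]), 0.68, array([0.436, 0.332, 0.075])), (array([447.,  67.]), 0.64, array([0.367, 0.167, 0.075]))]
lip [(array([506., 150.]), 0.86, array([0.259, 0.208, 0.01 ])), (array([316., 105.]), 0.56, array([0.467, 0.216, 0.01 ])), (array([312., 164.]), 0.29, array([0.457, 0.275, 0.01 ]))]
scoop_red [(array([462., 117.]), 0.9, array([0.312, 0.186, 0.   ])), (array([314., 166.]), 0.59, array([0.453, 0.277, 0.   ]))]
```

View pics/w2.png

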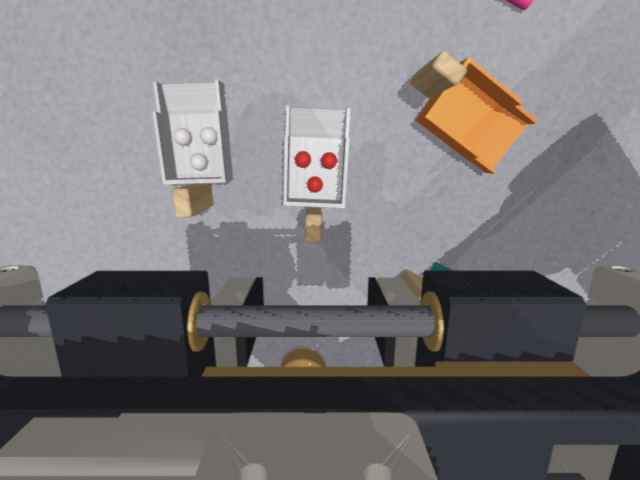

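The wrist view shows the red scoop square to the jaws, with its grip at (314,228) centred between the fingers at (0.436, 0.332). I'll descend and grip.

>>> drive_tool([
  [[0.04, 0, 0.002], [0, 0, 0], 0.6],
  [[0.08, 0, 0.002], [0, 0, 0], 0.6],
  [[0.12, 0, 0.002], [0, 0, 0], 0.6],
  [[0.16, 0, 0.002], [0, 0, 0], 0.6],
  [[0.18, 0, 0.002], [0, 0, 0], 0.6],
  [[0.192, 0, 0.002], [0, 0, 0], 0.6],
  [[0.192, 0, 0.002], [0, 0, 0], 0.6],
  [[0.192, 0, 0.002], [0, 0, 0], 0.0],
  [[0.192, 0, 0.002], [0, 0, 0], 0.0],
  [[0.192, 0, 0.002], [0, 0, 0], 0.0],
  [[0.192, 0, 0.002], [0, 0, 0], 0.0],
  [[0.192, 0, 0.002], [0, 0, 0], 0.0],
  [[0.192, 0, 0.002], [0, 0, 0], 0.0],
  [[0.185, 0, 0.002], [0, 0, 0], 0.0],
  [[0.175, 0, 0.002], [0, 0, 0], 0.0],
  [[0.16, 0, 0.002], [0, 0, 0], 0.0],
  [[0.16, 0, 0.002], [0, 0, 0], 0.0],
])

```text
clock: 9.0
tool_pos: [0.4378, 0.3331, 0.0696]
orientation: [-51.8, 89.7, 53.1]
force: [0.6, 1.3, -1.4]
opening: 0.0157
```

```bash
python3 - <<'E'
from h import *
st();snap('wrist','w3',(130,60,450,300),2)
ex,ey=cax(); c=np.array([.597,-.077,0])
def pour(th,ly,lz):
    # scoop frame: x=ex,y=ey tipped by th about ex; lip at chute y=ly,z=lz ; TCP in scoop (0,.054,.034)
    S=Ro.from_rotvec(ex*th,degrees=True)*Ro.from_matrix(np.c_[ex,ey,[0,0,1]])
    p=c+ly*ey+[0,0,lz]+S.apply(np.array([0,.056,.034])-[0,-.06,.010])
    T=S*Ro.from_matrix(np.c_[[0,0,-1],[-1,0,0],[0,1,0]])
    q,R=cur(); print(th,p.round(3),R.inv().apply(p-q).round(4),(R.inv()*T).as_rotvec(degrees=True).round(2))
pour(0,.03,.30);pour(0,.03,.26);pour(15,.03,.25);pour(55,.025,.20)
E
```

```text
t 9.0 p [0.4378 0.3331 0.0696] F [ 0.6  1.3 -1.4] op 0.0157 J [ 57.7  17.7 -26.8   0.  -45.3 -42.8]
[[0.003, -0.966, -0.258], [0.004, -0.258, 0.966], [-1.0, -0.004, 0.003]]
0 [0.575 0.067 0.324] [-0.2563 -0.0659 -0.2912] [6.42 0.18 0.17]
0 [0.575 0.067 0.284] [-0.2163 -0.0658 -0.2913] [6.42 0.18 0.17]
15 [0.577 0.057 0.303] [-0.2355 -0.0647 -0.3014] [  6.4  -14.8   -0.67]
55 [ 0.586 -0.006  0.309] [-0.2413 -0.0576 -0.3649] [  6.   -54.76  -2.92]
```

View pics/w3.png

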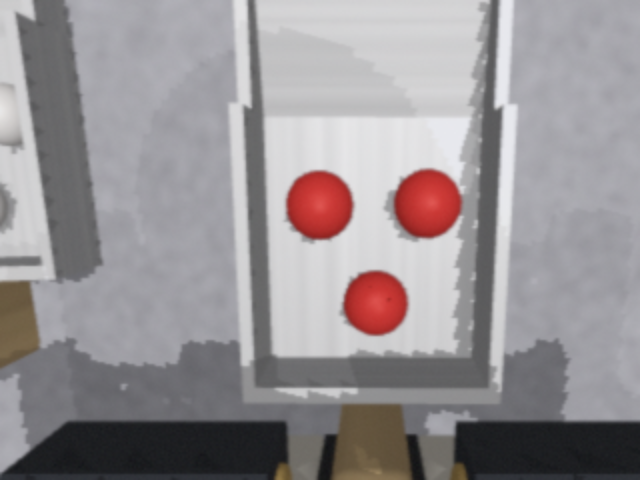

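The scoop is held level with all three balls inside. I'll lift with the lip tilted up slightly, then carry it gently.

>>> drive_tool([
  [[-0.015, 0, 0], [0, 2, 0], 0],
  [[-0.035, 0, 0], [0, 5, 0], 0],
  [[-0.06, 0, 0], [0, 8, 0], 0],
  [[-0.09, 0, 0], [0, 10, 0], 0],
  [[-0.12, 0, 0], [0, 10, 0], 0],
  [[-0.15, 0, 0], [0, 10, 0], 0],
  [[-0.18, 0, 0], [0, 10, 0], 0],
  [[-0.21, -0.001, -0.006], [0, 10, 0], 0],
  [[-0.235, -0.004, -0.018], [1, 10, 0], 0],
  [[-0.25, -0.008, -0.035], [2, 10, 0], 0],
  [[-0.256, -0.013, -0.055], [3, 10, 0], 0],
  [[-0.256, -0.018, -0.078], [4, 10, 0], 0],
  [[-0.256, -0.024, -0.104], [5, 10, 0], 0],
  [[-0.256, -0.03, -0.13], [6, 10, 0], 0],
  [[-0.256, -0.036, -0.156], [6.4, 10, 0], 0],
  [[-0.256, -0.042, -0.182], [6.4, 10, 0], 0],
  [[-0.256, -0.047, -0.206], [6.4, 10, 0], 0],
  [[-0.256, -0.052, -0.226], [6.4, 10, 0], 0],
  [[-0.256, -0.056, -0.24], [6.4, 10, 0], 0],
  [[-0.256, -0.057, -0.245], [6.4, 10, 0], 0],
])

```text
clock: 10.72
tool_pos: [0.5552, 0.108, 0.323]
orientation: [-176.2, 80.2, -77.8]
force: [0.2, 0.3, -4.1]
opening: 0.0158
```

```bash
cat >> h.py <<'E'
def pour(th,ly,lz,c=np.array([.597,-.077,0])):
    ex,ey=cax()
    S=Ro.from_rotvec(ex*th,degrees=True)*Ro.from_matrix(np.c_[ex,ey,[0,0,1]])
    p=c+ly*ey+[0,0,lz]+S.apply(np.array([0,.056,.034])-[0,-.06,.010])
    T=S*Ro.from_matrix(np.c_[[0,0,-1],[-1,0,0],[0,1,0]])
    q,R=cur(); print(th,p.round(3),R.inv().apply(p-q).round(4),(R.inv()*T).as_rotvec(degrees=True).round(2))
E
python3 - <<'E'
from h import *
st();snap('wrist','w4',(130,60,450,300),1.5)
print(len(ctrl.landmark_of('wrist','red1')))
for a in [(-10,.025,.29),(-10,.025,.25),(0,.025,.245),(10,.025,.24),(20,.025,.23),(30,.025,.22),(40,.025,.212),(50,.025,.205),(58,.025,.202)]: pour(*a)
E
```

```text
t 10.7167 p [0.5552 0.108  0.323 ] F [ 0.2  0.3 -4.1] op 0.0158 J [ 37.    7.8  -8.3   9.1 -78.2 -30.8]
[[0.036, -0.989, -0.143], [-0.167, -0.147, 0.975], [-0.985, -0.011, -0.17]]
3
-10 [0.576 0.065 0.293] [ 0.0374 -0.0139 -0.041 ] [-0.16  0.21  0.64]
-10 [0.576 0.065 0.253] [ 0.0768 -0.0135 -0.0342] [-0.16  0.21  0.64]
0 [0.576 0.062 0.269] [ 0.0619 -0.0137 -0.0393] [-0.1  -9.79  0.65]
10 [0.577 0.057 0.284] [ 0.0483 -0.0138 -0.0476] [ -0.05 -19.79   0.66]
20 [0.578 0.047 0.292] [ 0.0416 -0.0139 -0.0582] [ 1.000e-02 -2.979e+01  6.600e-01]
30 [0.58  0.035 0.299] [ 0.0372 -0.014  -0.0715] [  0.07 -39.79   0.67]
40 [0.582 0.02  0.305] [ 0.0337 -0.0141 -0.0873] [  0.13 -49.79   0.67]
50 [0.585 0.003 0.309] [ 0.0324 -0.0142 -0.1051] [  0.19 -59.79   0.66]
58 [ 0.587 -0.012  0.313] [ 0.0312 -0.0142 -0.1205] [  0.24 -67.79   0.65]
```

View pics/w4.png

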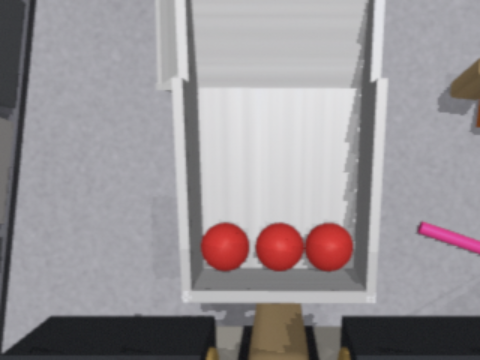

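All three balls are resting at the back wall. I'll go over the mouth and tip progressively.

>>> drive_tool([
  [[0.015, -0.006, -0.016], [0, 0, 0.3], 0],
  [[0.03, -0.012, -0.033], [0, 0, 0.6], 0],
  [[0.045, -0.0138, -0.039], [0, -2, 0.6], 0],
  [[0.055, -0.0138, -0.0385], [0, -6, 0.6], 0],
  [[0.0619, -0.0137, -0.0393], [0, -9.8, 0.65], 0],
  [[0.056, -0.0137, -0.043], [0, -15, 0.65], 0],
  [[0.0483, -0.0138, -0.0476], [0, -19.8, 0.65], 0],
  [[0.046, -0.0138, -0.051], [0, -23, 0.65], 0],
  [[0.0438, -0.0138, -0.0545], [0, -26.4, 0.65], 0],
  [[0.0416, -0.0139, -0.0582], [0, -29.8, 0.65], 0],
  [[0.04, -0.014, -0.0625], [0, -33, 0.65], 0],
  [[0.0386, -0.014, -0.067], [0, -36.4, 0.65], 0],
  [[0.0372, -0.014, -0.0715], [0, -39.8, 0.65], 0],
  [[0.0355, -0.014, -0.079], [0.1, -44.8, 0.65], 0],
  [[0.0337, -0.0141, -0.0873], [0.1, -49.8, 0.65], 0],
  [[0.033, -0.0141, -0.096], [0.1, -54.8, 0.65], 0],
  [[0.0324, -0.0142, -0.1051], [0.2, -59.8, 0.65], 0],
  [[0.0312, -0.0142, -0.1205], [0.2, -67.8, 0.65], 0],
  [[0.0312, -0.0142, -0.1205], [0.2, -67.8, 0.65], 0],
  [[0.0312, -0.0142, -0.1205], [0.2, -67.8, 0.65], 0],
])

```text
clock: 12.48
tool_pos: [0.5873, -0.0133, 0.3096]
orientation: [0.4, 31.8, 98.6]
force: [-0.2, 0.9, -1.3]
opening: 0.0159
```

```bash
python3 - <<'E'
from h import *
st();pour(58,.025,.202)
a=ctrl.snapshot('scene');cv2.imwrite('pics/s5.png',np.vstack([cv2.resize(a[130:350,120:420],None,fx=2,fy=2)]))
for c in('scene',):print([(np.round(r['pixel']),round(r['confidence'],2),ray(c,r['pixel'],.012).round(3)) for r in ctrl.landmark_of(c,'red1')])
E
```

```text
t 12.4833 p [ 0.5873 -0.0133  0.3096] F [-0.2  0.9 -1.3] op 0.0159 J [ -18.1   27.1   17.7  -52.5 -106.9   22.5]
[[-0.127, -0.989, -0.071], [0.84, -0.145, 0.522], [-0.527, 0.006, 0.85]]
58 [ 0.587 -0.012  0.313] [-0.0005 -0.0001  0.0038] [-0.38  0.18 -0.06]
[]
```

View pics/s5.png

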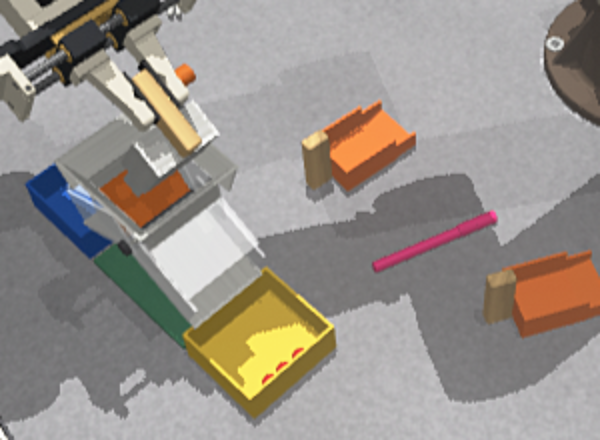

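All three red balls are in the yellow tray at crop (268-298,350-378). Now I'll raise the scoop, level it and go back.

```bash
cat >> h.py <<'E'
def go(p,th,yaw):
    ex,ey=cax(yaw); S=Ro.from_rotvec(ex*th,degrees=True)*Ro.from_matrix(np.c_[ex,ey,[0,0,1]])
    T=S*Ro.from_matrix(np.c_[[0,0,-1],[-1,0,0],[0,1,0]])
    q,R=cur(); print(p,th,yaw,R.inv().apply(np.array(p)-q).round(4),(R.inv()*T).as_rotvec(degrees=True).round(2))
E
python3 - <<'E'
from h import *
go((.587,-.013,.34),50,8.5);go((.58,.03,.35),28,8.5);go((.57,.08,.34),0,8.5);go((.51,.20,.27),0,12);go((.438,.333,.16),0,15);go((.438,.333,.10),0,15)
E
```

```text
(0.587, -0.013, 0.34) 50 8.5 [-0.016   0.0007  0.0224] [-0.02  7.93 -0.06]
(0.58, 0.03, 0.35) 28 8.5 [0.0156 0.0012 0.0541] [-0.   29.93 -0.06]
(0.57, 0.08, 0.34) 0 8.5 [0.0641 0.0037 0.0726] [ 1.000e-02  5.793e+01 -6.000e-02]
(0.51, 0.2, 0.27) 0 12 [0.2094 0.0452 0.081 ] [-3.19 57.91  1.71]
(0.438, 0.333, 0.16) 0 15 [0.3883 0.0965 0.0633] [-5.93 57.87  3.23]
(0.438, 0.333, 0.1) 0 15 [0.4202 0.0965 0.0124] [-5.93 57.87  3.23]
```

>>> drive_tool([
  [[-0.016, 0.001, 0.022], [0, 7, 0], 0],
  [[-0.016, 0.001, 0.022], [0, 8, 0], 0],
  [[-0.005, 0.001, 0.033], [0, 15, 0], 0],
  [[0.005, 0.001, 0.044], [0, 22, 0], 0],
  [[0.016, 0.001, 0.054], [0, 29, 0], 0],
  [[0.028, 0.002, 0.059], [0, 36, 0], 0],
  [[0.04, 0.002, 0.064], [0, 43, 0], 0],
  [[0.052, 0.003, 0.069], [0, 50, 0], 0],
  [[0.064, 0.004, 0.073], [0, 57.9, 0], 0],
  [[0.1, 0.014, 0.075], [-0.8, 57.9, 0.4], 0],
  [[0.136, 0.024, 0.077], [-1.6, 57.9, 0.8], 0],
  [[0.172, 0.034, 0.079], [-2.4, 57.9, 1.2], 0],
  [[0.209, 0.045, 0.081], [-3.2, 57.9, 1.7], 0],
  [[0.245, 0.055, 0.077], [-3.7, 57.9, 2], 0],
  [[0.281, 0.065, 0.074], [-4.2, 57.9, 2.3], 0],
  [[0.317, 0.075, 0.07], [-4.8, 57.9, 2.6], 0],
  [[0.353, 0.086, 0.067], [-5.4, 57.9, 2.9], 0],
  [[0.388, 0.0965, 0.063], [-5.9, 57.9, 3.2], 0],
  [[0.42, 0.0965, 0.0124], [-5.9, 57.9, 3.2], 0],
  [[0.42, 0.0965, 0.0124], [-5.9, 57.9, 3.2], 0],
])

```text
clock: 14.25
tool_pos: [0.435, 0.3357, 0.0991]
orientation: [-39.5, 89.9, 65.8]
force: [-1.3, -1.8, -3.2]
opening: 0.0159
```

```bash
python3 - <<'E'
from h import *
st();a=snap('wrist','w5');b=ctrl.snapshot('scene')
cv2.imwrite('pics/w5.png',np.vstack([cv2.resize(a[40:320,100:480],(570,420)),cv2.resize(b[260:380,290:460],None,fx=570/170,fy=1.4)[:170]]))
go((.438,.333,.045),0,15);go((.438,.333,.034),0,15)
E
```

```text
t 14.25 p [0.435  0.3357 0.0991] F [-1.3 -1.8 -3.2] op 0.0159 J [ 58.1  15.6 -24.9  -0.  -49.4 -42.8]
[[0.001, -0.965, -0.264], [0.002, -0.264, 0.965], [-1.0, -0.002, 0.002]]
(0.438, 0.333, 0.045) 0 15 [ 0.0541 -0.0024 -0.0012] [ 0.19 -0.08 -0.08]
(0.438, 0.333, 0.034) 0 15 [ 0.0651 -0.0025 -0.0012] [ 0.19 -0.08 -0.08]
```

View pics/w5.png

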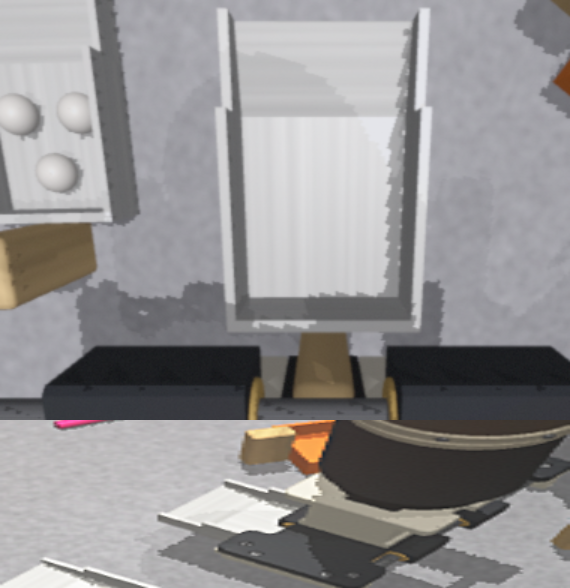

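The scoop is empty and hangs level, and the white scoop is untouched. I'll lower it slowly.

>>> drive_tool([
  [[0.02, -0.001, 0], [0, 0, 0], 0],
  [[0.04, -0.002, -0.001], [0, 0, 0], 0],
  [[0.05, -0.002, -0.001], [0, 0, 0], 0],
  [[0.056, -0.002, -0.001], [0, 0, 0], 0],
  [[0.06, -0.002, -0.001], [0, 0, 0], 0],
  [[0.062, -0.002, -0.001], [0, 0, 0], 0],
  [[0.062, -0.002, -0.001], [0, 0, 0], 0],
])

```text
clock: 14.93
tool_pos: [0.4379, 0.3336, 0.0379]
orientation: [156.1, 90.0, -98.7]
force: [0.8, -0.2, -2.0]
opening: 0.0158
```

>>> drive_tool([
  [[0.001, 0, 0], [0, 0, 0], 0],
  [[0.002, 0, 0], [0, 0, 0], 0],
  [[0.002, 0, 0], [0, 0, 0], 0],
])

```text
clock: 15.18
tool_pos: [0.4381, 0.3337, 0.0362]
orientation: [-120.7, 90.0, -15.5]
force: [1.0, -0.2, -1.7]
opening: 0.0155
```

>>> drive_tool([
  [[0.001, 0, 0], [0, 0, 0], 0],
  [[0.0015, 0, 0], [0, 0, 0], 0],
  [[0.0015, 0, 0], [0, 0, 0], 0],
])

```text
clock: 15.43
tool_pos: [0.4382, 0.3338, 0.0358]
orientation: [-90.4, 90.0, 14.8]
force: [-2.8, -1.5, 9.4]
opening: 0.016
```

>>> drive_tool([
  [[0.001, 0, 0], [0, 0, 0], 0],
  [[0.0015, 0, 0], [0, 0, 0], 0],
  [[0.0015, 0, 0], [0, 0, 0], 0],
])

```text
clock: 15.68
tool_pos: [0.4382, 0.3338, 0.0358]
orientation: [-88.2, 89.9, 17.0]
force: [-6.0, -3.0, 14.9]
opening: 0.0162
```

Contact is made, with the scoop on the bench. I'll ease off, release and lift straight up.

>>> drive_tool([
  [[-0.0015, 0, 0], [0, 0, 0], 0],
  [[-0.0015, 0, 0], [0, 0, 0], 0.3],
  [[-0.0015, 0, 0], [0, 0, 0], 0.5],
  [[-0.0015, 0, 0], [0, 0, 0], 0.5],
  [[-0.0015, 0, 0], [0, 0, 0], 0.5],
  [[-0.0015, 0, 0], [0, 0, 0], 0.5],
  [[-0.02, 0, 0], [0, 0, 0], 0.5],
  [[-0.05, 0, 0], [0, 0, 0], 0.5],
  [[-0.09, 0, 0], [0, 0, 0], 0.5],
  [[-0.13, 0, 0], [0, 0, 0], 0.5],
  [[-0.17, 0, 0], [0, 0, 0], 0.5],
  [[-0.2, 0, 0], [0, 0, 0], 0.5],
  [[-0.2, 0, 0], [0, 0, 0], 0.5],
])

```text
clock: 16.77
tool_pos: [0.4405, 0.3359, 0.2432]
orientation: [-62.6, 89.3, 42.7]
force: [1.2, 1.0, 0.5]
opening: 0.0441
```

```bash
python3 - <<'E'
from h import *
st();a=ctrl.snapshot('wrist');b=ctrl.snapshot('scene')
cv2.imwrite('pics/w6.png',np.hstack([cv2.resize(a[0:320],(400,200)),cv2.resize(b[130:430,120:430],(400,390))[:200]]) if 0 else np.vstack([cv2.resize(a[0:280],(560,245)),cv2.resize(b[150:430,120:430],(376,340),interpolation=2).copy()if 0 else cv2.resize(b[150:420,100:440],(560,345))]))
for n,z in dict(knob=.184,red1=.012,scoop_white=0,grip=.075).items():
  print(n,[(np.round(r['pixel']),round(r['confidence'],2),ray('scene',r['pixel'],z).round(3)) for r in ctrl.landmark_of('scene',n)])
E
```

```text
t 16.7667 p [0.4405 0.3359 0.2432] F [1.2 1.  0.5] op 0.0441 J [ 57.7   8.1 -13.9   0.2 -67.3 -42.5]
[[0.009, -0.965, -0.264], [0.008, -0.264, 0.965], [-1.0, -0.011, 0.006]]
knob []
red1 []
scoop_white [(array([316., 397.]), 0.92, array([0.584, 0.286, 0.   ])), (array([192., 209.]), 0.65, array([ 0.55, -0.23,  0.  ]))]
grip [(array([369., 268.]), 0.78, array([0.364, 0.165, 0.075])), (array([396., 355.]), 0.59, array([0.443, 0.333, 0.075])), (array([465., 333.]), 0.59, array([0.314, 0.375, 0.075])), (array([276., 197.]), 0.56, array([ 0.408, -0.091,  0.075]))]
```

View pics/w6.png

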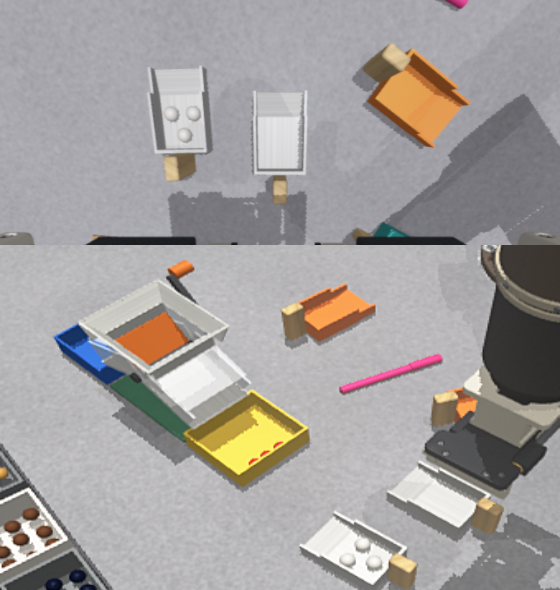

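The red balls are in the yellow tray at (250-280,448-462), and the flap is still over with its knob at (180,268). The empty red scoop stands upright at (440,492), the white scoop is unmoved, and the gripper is clear. I'll hand the job in.

```bash
python3 -c "
from plant import ctrl
print(ctrl.close_job())"
```

```text
the job is handed in; nothing more can be done
None
```

The job is done and handed in at about 17 s of the 64 s allowed.

- **Flap:** I pushed the lever to its stop on the -y side, away from the yellow tray. Contact force rose to about 22–26 N, and the knob measured (0.516, -0.153), matching the full-over prediction. In the last picture the lever is still over. The network did not report the knob there, so that final check is by eye.
- **Pour:** I carried the red scoop lip-up, then tipped it to 58° over the mouth. The scene picture shows all three red balls in the yellow tray. The network missed the balls in the tray, so that check is also by eye.
- **Scoops:** The empty red scoop is upright where it was first picked up and the gripper is clear of it. The white scoop still holds its three balls. Its position reads the same as at the start to about 1 cm in y and less in x, which I put down to network error.

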